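Stand the fallen V-rest back up against the inspection rail

ROBOT

A 6-joint arm with a two-finger parallel gripper is mounted at the origin on the work surface. World frame = base frame: x ahead of the robot, y to its left, z up, the work surface at z = 0. Lengths are in m, angles in degrees, forces in N, time in s.
With the tool pointing down it reaches from about 0.375 to 0.9 m from the base axis. Payload 3.1 kg.
Tool frame: the origin (TCP) lies at the very end of the fingers, on their centre line; the grasp point (between the pads) lies bot.grip_point_offset behind it (bot.grip_point_offset is the distance from the TCP to the grasp point, in m); z points along the fingers, y is the line along which they close (so a half turn about z gives the same grasp; the last joint's range is limited). The gripper opens to 87 mm and grips with 3 to 60 N. Pads are 19 mm wide; open, the fingers measure 117 mm over their backs; the gripper's body (75 mm by 190 mm) begins 51 mm behind the grasp point.
Start: joints at [-78.237, 30.224, 82.088, -0, 67.689, -10.227], TCP at [0.234, -0.579, 0.223] pointing down, gripper open.
Joint ranges: [-176.69, 176.69], [-43.24, 126.21], [12.49, 139.97], [-82, 262], [0, 151.66], [-163.58, 163.58]. Speed limits (degrees/s): [159.86, 159.86, 180, 180, 180, 180].

INTERFACE

Orientations are given as a 3x3 rotation matrix whose columns are the frame's x, y, z axes.
In Python, from rig import bot, viewer, ticket gives the robot as it stands.
- The arm moves only by the tool servo_tool, never from a script. Its argument "targets" is a list of rows, each an object with "offset": the shift along the tool's x, y, z in m, a list of three; "dr": the turn, a rotation vector about the tool's x, y, z in degrees, a list of three. In form: [{"offset": [x, y, z], "dr": [ax, ay, az]}, ...]. A call has 1 to 20 rows; each row is the pose to reach, as a shift and turn from the pose commanded when the call began, along the tool's axes at that moment; what a row does not reach only later rows make up. A row lasts 1/12 s, in which the tool goes at most 41.7 mm and 7.16 degrees, less where a joint would pass 70% of its speed; a pose out of reach is approached as far as the arm can. A call with a gripper value outside its range is refused whole. "gripper" is the gripper command: -1 is fully open, 1 is shut, values between are in proportion, set as the call begins (left out, the last holds). The fingers move at their own pace and stop on an object; the grip force is fixed at half the most. Time passes only in rows, so rows that repeat a pose let the fingers close. It gives the time, the measured TCP pose, the force, the opening and the grip force at its end, in the units of the state.
- bot.read_state(): the state, without advancing time (a new reading comes with each control period).
- viewer.capture(name): name is "scene" or "top" or "wrist"; returns a dict with "color" (384x512x3 uint8, red, green, blue), "camera_matrix" (3x3 intrinsics, pixels), "R" (3x3) and "t" (3): a world point X has camera coordinates R X + t. Camera axes: x right, y down, z forward; pixel columns grow to the right and rows downward; lengths in m; the calibration is good to about 2 mm. The wrist camera is an equidistant fisheye: a pixel r from the principal point sees the ray r / f radians off the axis. A picture is of the moment at which its call begins. There is no depth.
- ticket.hand_in(): hands the job in; it is judged then, once.
The state is a dict: "time_s": time; "joint_positions": joint angles; "qvel": joint speeds; "tau": joint torques, N m; "position": TCP position; "tcp_rot": TCP orientation; "force": force on the tool from outside, world axes, zero at the start; "moment": the same for the moment, N m; "opening": opening from 0.0 (shut) to 1.0 (fully open); "grasp_force": force on a finger pad.
Only numpy, scipy, OpenCV 4.12 (cv2) and the standard library are available. Lean on these libraries where they do the work, as an engineer would, in place of code of your own. Each camera call takes 0.05 s, during which the arm holds its last target. There are 200 camera calls.

TASK

One of the two V-rests of the scope inspection rail has been knocked over and lies on the blue mat. Stand it up by raising its head end while its foot stays down on the mat, then leave it standing squarely with its foot flush against the rail, between the clamped V-rest and the camera, its groove in line with theirs. Leave the other things on the bench where they are.

Things in the scene. Friction and masses are not known exactly. Their poses are not given: they have to be found in the camera images.
- rest_head (a point): Head of the fallen V-rest (a loose rigid post of 0.45 to 0.7 kg, 144 mm tall): aluminium, 22 mm thick between two flat cheeks, 50 mm wide, from 102 to 144 mm above the foot's underside, a V groove in its top. This point: on the axis, 118 mm above the underside. Axes of the rest: z from foot to head along the column; x along the groove, normal to the cheeks; y across the V.
- rest_column (a point): Same rest, same axes: middle of its round steel column, 56 mm above the underside. 20 mm in diameter, with collars 26 mm in diameter at 10-22 mm and 92-102 mm. At the start the rest lies on one side of its foot and head: z level, pointing away from the rail; x level, cheeks upright; axis 25 mm above the mat.
- rest_foot (a point): Same rest, same axes: centre of the underside of its square steel foot, 50 x 50 x 10 mm. It is 25 mm above the mat while the rest lies and on the mat when the rest stands. The rest turns up about the lower edge of this underside.
- rail: Inspection rail: straight aluminium bar fixed to the bench, 480 mm long (x), 30 mm wide (y), 20 mm high (z up). Origin: centre of its underside, on the mat. Rests stand against its +y face, at y = +15 mm: a foot flush with it is centred at y = +40 mm. The fallen rest starts on the +y side, between clamped rest and camera, its foot's underside 70 to 125 mm off this face.
- clamped_rest (a point): Centre of the underside of the identical V-rest that stands fixed against the rail, held by a small toe clamp: at x = -140 mm, y = +40 mm of the rail. Axes as the rail's; its groove runs along the rail's x.
- camera_foot (a point): Centre of the underside of the 60 mm square foot of the camera's column, fixed to the rail at x = +190 mm, y = +45 mm. Axes as the rail's. The camera is 170 mm high, 46 mm wide; its lens, at 126 to 168 mm height, looks to -x and reaches to 56 mm on the -x side of this point.
- mat: Thin blue bench mat, fixed, 2 mm thick; its top, on which everything lies, is 2 mm above the table. Origin: centre of its underside.
- scope: Bystander: rigid scope, 315 mm long, lying on the -y side of the rail, along it. Origin: on the mat under the body of the scope.
- tape: Bystander: small roll of yellow tape, 52 mm across, 19 mm high, lying flat. Origin: centre of its underside.
- bottle: Bystander: white plastic bottle, 54 mm in diameter, 130 mm high, standing. Origin: centre of its underside.
- dish: Bystander: shallow steel dish, 96 mm across, 28 mm high. Origin: centre of its underside.
- driver: Bystander: screwdriver 150 mm long, lying on the -y side of the rail. Origin: under its middle.
- spanner: Bystander: flat spanner 130 mm long, lying on the mat beyond the head of the fallen rest. Origin: under its middle.
- notes: Bystander: block of sticky notes, 76 x 76 x 18 mm. Origin: centre of its underside.
- adapter: Bystander: brass adapter, 32 mm across, 40 mm high, standing on the -y side of the rail. Origin: centre of its underside.
Mind the look-alikes: they are no part of the job. What is shaped like the part that bears rest_head but turquoise is not meant.

How it is judged:
By the outcome, as a careful person would: the job done as asked, in the order asked, and still so for the second after the job is handed in, with the robot touching nothing.
It also fails if it takes over 42 s, if anything falls off the work surface, if the arm or the gripper's body presses on something with over 40 N, if the wrist force passes 120 N, or if a joint passes its speed limit or range.

## Working session

There is one attempt and no reset: what is moved stays moved. The work goes in short steps, Python scripts to look and compute and a tool call to move; the robot and the scene stay as the last step left them, time stands still between calls to the robot, and variables do not carry over. Pictures are saved under pics/ and viewed, at most 10 in all, crops included, and the job is handed in when it is done.

Besides the shell and the picture viewer there is one more tool, called after "Call:" as name(argument=value, ...) on one line, values as JSON. servo_tool: Moves the arm, as the interface text tells. Its arguments: {"type":"object","properties":{"targets":{"type":"array"},"gripper":{"type":"number"}},"required":["targets"]}

```bash
mkdir -p pics; ls; cat > h.py <<'E'
import numpy as np, cv2
from rig import bot, viewer, ticket
def cap(n,f=None):
    c=viewer.capture(n)
    if f: cv2.imwrite('pics/'+f,c['color'][:,:,::-1])
    return c
def ray(c,uv):
    K=c['camera_matrix'];d=np.linalg.inv(K)@np.array([uv[0],uv[1],1.]);R=np.array(c['R']);return -R.T@c['t'],R.T@d
def onz(c,uv,z):
    o,d=ray(c,uv);return o+d*(z-o[2])/d[2]
def proj(c,X):
    p=c['camera_matrix']@(np.array(c['R'])@np.array(X)+c['t']);return p[:2]/p[2]
E
python3 - <<'E'
from h import *
import pickle
a=cap('top','t0.png');b=cap('scene','s0.png')
pickle.dump((a,b),open('c0.pkl','wb'))
im=np.vstack([cv2.imread('pics/t0.png'),cv2.imread('pics/s0.png')])
print(bot.read_state(),bot.grip_point_offset)
for c in(a,b): print(-np.array(c['R']).T@c['t'],c['R'])
E
```

```text
pics
{'time_s': 0.1, 'joint_positions': array([-7.82369693e+01,  3.02740015e+01,  8.21501481e+01, -7.70057187e-04,
        6.76909910e+01, -1.02269509e+01]), 'qvel': array([-0.02742869, -0.11441702, -0.23232809,  0.03987652,  0.09872105,
       -0.05066392]), 'tau': array([-2.23327652e-04, -4.40985024e+01, -1.77151358e+01,  6.35208073e-02,
        5.34010562e-02, -3.97607459e-05]), 'position': array([ 0.23391441, -0.57884456,  0.2216595 ]), 'tcp_rot': array([[ 9.27247500e-01,  3.74448790e-01, -4.21855056e-04],
       [ 3.74448869e-01, -9.27245482e-01,  1.96484365e-03],
       [ 3.44570130e-04, -1.97985951e-03, -9.99997981e-01]]), 'force': array([ 0.30267809, -0.0342351 ,  0.23147993]), 'moment': array([-0.07610158,  0.02492012,  0.04406646]), 'grasp_force': 0.0, 'opening': 1.0007857203935577} 0.0187
[0.42991742 0.05519305 1.00925135] [[-0.01475894 -0.99981509  0.01232714]
 [-0.98998536  0.01288055 -0.14058125]
 [ 0.14039647 -0.01427852 -0.9899924 ]]
[ 0.89623671 -0.57449026  0.88940256] [[ 0.8843315   0.4668024  -0.00730178]
 [ 0.34176375 -0.6579492  -0.67104425]
 [-0.31804926  0.59093009 -0.74138135]]
```

View pics/t0.png

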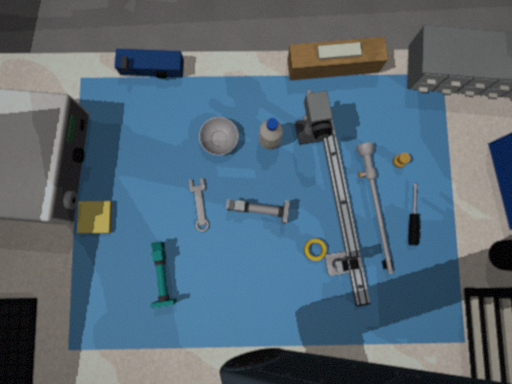

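View pics/s0.png

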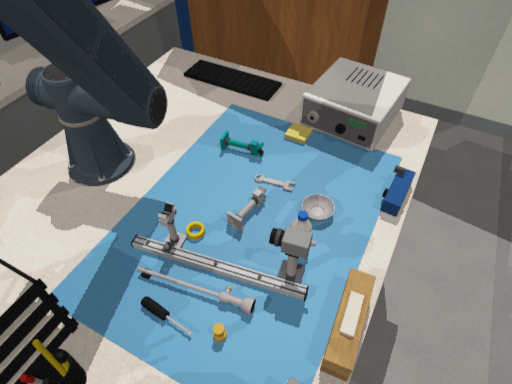

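Candidates: a grey post at top (258,208), head end about (237,206) and foot about (287,211); the turquoise look-alike at (162,275); the clamped grey rest at (340,263). By the description it's the grey one lying at (258,208). I'll check it in a close crop.

```bash
python3 - <<'E'
from h import *
t=cv2.imread('pics/t0.png');s=cv2.imread('pics/s0.png')
A=cv2.resize(t[85:310,215:375],None,fx=2.6,fy=2.6,interpolation=cv2.INTER_CUBIC)
B=cv2.resize(s[170:300,120:320],None,fx=2,fy=2,interpolation=cv2.INTER_CUBIC)
C=np.zeros((600,800,3),np.uint8);C[:585,:A.shape[1]]=A[:585];
B=cv2.resize(s[180:240,215:280],None,fx=5.8,fy=5.8,interpolation=cv2.INTER_CUBIC);C[:B.shape[0],420:420+B.shape[1]]=B[:,:380]
cv2.imwrite('pics/c1.png',C)
E
```

```text
(no output)
```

View pics/c1.png

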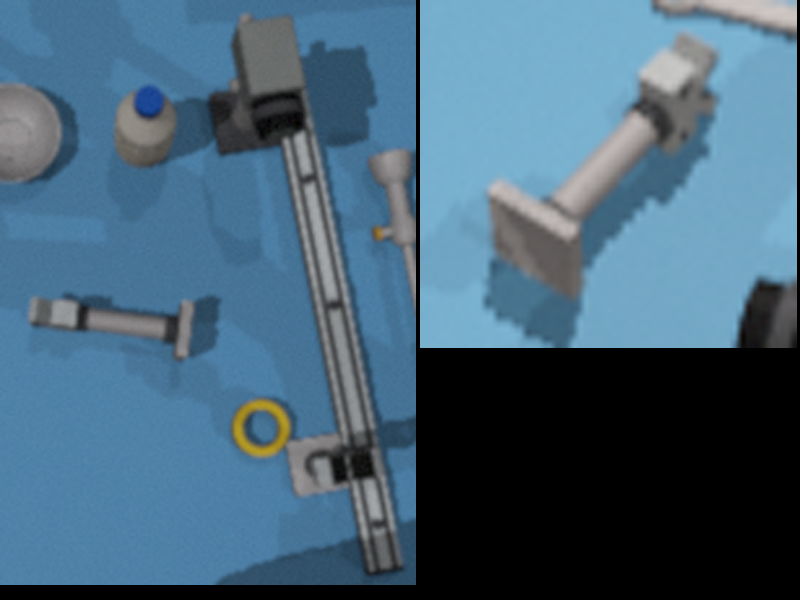

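The crop shows the grey fallen rest with its head to the left, at crop (55,312), and its foot at (187,330). The tape sits at (262,428), beside the clamped rest. Measuring now.

```bash
python3 - <<'E'
from h import *
import pickle
a,b=pickle.load(open('c0.pkl','rb'))
f=lambda x,y:(x/2.6+215-.5,y/2.6+85-.5)
g=lambda x,y:((x-420)/5.8+215-.5,y/5.8+180-.5)
P=lambda c,uv,z,n:print(n,np.round(onz(c,uv,z)[:2],4))
for n,p in dict(footA=(193,302),footB=(188,357),footinA=(182,302),footinB=(177,355),headA=(33,298),headB=(31,324),collA=(80,303),collB=(80,328)).items(): P(a,f(*p),.052,n)
for p,z in (((490,187),.052),((580,240),.052),((580,297),.002),((492,245),.002)): P(b,g(*p),z,'S')
for p in ((283,140),(365,572),(308,130),(403,566)):P(a,f(*p),.022,'rail')
P(a,f(262,428),.021,'tape');
for p in((288,442),(297,494)):P(a,f(*p),.012,'clampfoot')
# rail left edge by rows: subpixel fit from blueness
im=a['color'].astype(float); s=im[:,:,2]-im[:,:,0]
L=[];Rr=[]
for v in list(range(145,240,3)):
    x0=323.8+(v-138.8)*(31.6/166.2)
    w=slice(int(x0)-6,int(x0)+7); r=s[v,w]; 
    hi,lo=r[:3].mean(),r[-3:].mean(); m=(hi+lo)/2
    k=np.where((r[:-1]>m)&(r[1:]<=m))[0]
    if len(k):L.append((w.start+k[0]+(r[k[0]]-m)/(r[k[0]]-r[k[0]+1]),v))
Q=np.array([onz(a,p,.022) for p in L])
vx,vy,x0,y0=cv2.fitLine(Q[:,:2].astype(np.float32),cv2.DIST_HUBER,0,.001,.001).ravel()
print('railline',vx,vy,x0,y0,np.degrees(np.arctan2(vy,vx)),len(L))
# scene: far edge of rail top (the +y edge)
for p in ((137,236),(306,287)):P(b,p,.022,'scene rail far edge')
E
```

```text
footA [ 0.5517 -0.0347]
footB [ 0.5028 -0.029 ]
footinA [ 0.5518 -0.0249]
footinB [ 0.5047 -0.0194]
headA [0.5571 0.1073]
headB [0.5339 0.1092]
collA [0.5521 0.0657]
collB [0.5298 0.0659]
S [ 0.5052 -0.024 ]
S [ 0.559  -0.0318]
S [ 0.5559 -0.0297]
S [ 0.5016 -0.0223]
rail [ 0.7074 -0.1259]
rail [ 0.3121 -0.184 ]
rail [ 0.7168 -0.1498]
rail [ 0.3168 -0.2181]
tape [ 0.4401 -0.097 ]
clampfoot [ 0.4272 -0.1217]
clampfoot [ 0.3806 -0.1281]
railline 0.9880707 0.15400091 0.57258195 -0.14377356 8.858856 32
scene rail far edge [ 0.317  -0.1905]
scene rail far edge [ 0.7862 -0.1176]
```

```bash
cat >> h.py <<'E'
import json,os
from scipy.spatial.transform import Rotation as Ro
def load():
    if os.path.exists('cmd.json'):
        d=json.load(open('cmd.json'));return np.array(d['p']),np.array(d['R'])
    st=bot.read_state();a=np.radians(-68.0099)
    y=np.array([np.cos(a),np.sin(a),0]);z=np.array([0,0,-1.]);return np.array([.234,-.579,.223]),np.c_[np.cross(y,z),y,z]
def done(row):   # update commanded pose after a call's last row
    p,R=load();p=p+R@np.array(row[0]);R=R@Ro.from_rotvec(row[1],degrees=True).as_matrix()
    json.dump(dict(p=p.tolist(),R=R.tolist()),open('cmd.json','w'));return p,R
def row(p,R):
    p0,R0=load();o=R0.T@(p-p0);r=Ro.from_matrix(R0.T@R).as_rotvec(degrees=True)
    print(json.dumps(dict(offset=np.round(o,4).tolist(),dr=np.round(r,1).tolist())),flush=True)
def tool(psi,th):  # psi: direction of rest x (deg), th: tilt; tool z = -h sin th - Z cos th
    a=np.radians(psi);x=np.array([np.cos(a),np.sin(a),0]);h=np.array([-x[1],x[0],0]);t=np.radians(th)
    z=-h*np.sin(t)-np.array([0,0,1])*np.cos(t);return np.c_[np.cross(x,z),x,z],h
def err():
    p,R=load();s=bot.read_state();print('t',round(s['time_s'],2),'cmd',p.round(4),'meas',s['position'].round(4),'roterr',Ro.from_matrix(R.T@s['tcp_rot']).as_rotvec(degrees=True).round(2),'F',s['force'].round(1),'j',s['joint_positions'].round(0),'open',round(s['opening'],3),round(s['grasp_force'],1))
E
python3 - <<'E'
from h import *
F=np.array([.5285,-.031,0]);R,h=tool(-7.4,45)
g=F+.122*h+[0,0,.028]
for b in (.12,.0): row(g+R[:,2]*(.0187-b),R)
E
```

```text
{"offset": [0.5733, -0.5666, 0.1234], "dr": [-23.8, -40.6, -57.3]}
{"offset": [0.5317, -0.4926, 0.2082], "dr": [-23.8, -40.6, -57.3]}
```

Call:
servo_tool(targets=[{"offset": [0.01,-0.01,-0.01],"dr": [0,0,-1]},{"offset": [0.03,-0.03,-0.02],"dr": [-1,-1,-4]},{"offset": [0.055,-0.055,-0.02],"dr": [-2,-3,-8]},{"offset": [0.08,-0.08,-0.02],"dr": [-3,-5,-10]},{"offset": [0.11,-0.11,-0.02],"dr": [-4,-7,-12]},{"offset": [0.14,-0.14,-0.02],"dr": [-6,-10,-15]},{"offset": [0.17,-0.17,-0.02],"dr": [-7,-12,-18]},{"offset": [0.2,-0.2,-0.02],"dr": [-9,-15,-21]},{"offset": [0.23,-0.23,-0.02],"dr": [-10,-17,-24]},{"offset": [0.26,-0.26,-0.02],"dr": [-11,-19,-27]},{"offset": [0.29,-0.29,-0.02],"dr": [-12,-21,-30]},{"offset": [0.32,-0.32,-0.02],"dr": [-13,-23,-33]},{"offset": [0.35,-0.35,-0.02],"dr": [-15,-25,-36]},{"offset": [0.38,-0.38,-0.02],"dr": [-16,-28,-39]},{"offset": [0.41,-0.41,-0.02],"dr": [-18,-31,-43]},{"offset": [0.44,-0.44,-0.02],"dr": [-20,-34,-47]},{"offset": [0.47,-0.47,-0.02],"dr": [-21,-36,-51]},{"offset": [0.5,-0.5,-0.02],"dr": [-22,-38,-54]},{"offset": [0.53,-0.53,-0.02],"dr": [-23.8,-40.6,-57.3]},{"offset": [0.55,-0.55,-0.02],"dr": [-23.8,-40.6,-57.3]}], gripper=-1)

```text
time_s: 1.77
position: [0.5364, 0.1404, 0.2418]
tcp_rot: [[0.085, 0.992, -0.09], [0.701, -0.124, -0.703], [-0.708, -0.003, -0.706]]
force: [0.8, 0.1, -0.9]
opening: 0.999
grasp_force: 0.0
```

```bash
python3 - <<'E'
from h import *
done(([.55,-.55,-.02],[-23.8,-40.6,-57.3])); err()
F=np.array([.5285,-.031,0]);R,h=tool(-7.4,45)
g=F+.122*h+[0,0,.028]
for b in (.1,.05,.0): row(g+R[:,2]*(.0187-b),R)
E
```

```text
t 1.77 cmd [0.538  0.1369 0.243 ] meas [0.5364 0.1404 0.2418] roterr [-0.05 -0.11 -0.38] F [ 0.8  0.1 -0.9] j [ 23.  38.  79. -38.  89.  39.] open 0.999 0.0
{"offset": [0.1197, 0.012, 0.1031], "dr": [0.0, -0.0, -0.1]}
{"offset": [0.1197, 0.0119, 0.1531], "dr": [0.0, -0.0, -0.1]}
{"offset": [0.1197, 0.0119, 0.2031], "dr": [0.0, -0.0, -0.1]}
```

Go to 60 mm back-off and look with the wrist camera.

Call:
servo_tool(targets=[{"offset": [0.02,0.002,0.02],"dr": [0,0,0]},{"offset": [0.045,0.005,0.045],"dr": [0,0,0]},{"offset": [0.07,0.007,0.07],"dr": [0,0,0]},{"offset": [0.095,0.01,0.09],"dr": [0,0,0]},{"offset": [0.113,0.012,0.11],"dr": [0,0,0]},{"offset": [0.12,0.012,0.123],"dr": [0,0,0]},{"offset": [0.12,0.012,0.123],"dr": [0,0,0]},{"offset": [0.12,0.012,0.123],"dr": [0,0,0]}])

```text
time_s: 2.43
position: [0.5494, 0.1325, 0.0712]
tcp_rot: [[0.091, 0.992, -0.091], [0.7, -0.129, -0.702], [-0.708, 0.0, -0.706]]
force: [0.3, 0.6, -0.1]
opening: 1.0
grasp_force: 0.0
```

```bash
python3 - <<'E'
from h import *
done(([.12,.012,.123],[0,0,0])); err()
w=cap('wrist','w1.png'); print(w['camera_matrix'],w['R'],w['t'])
w.pop('x',0)
import pickle;pickle.dump(w,open('w1.pkl','wb'))
R=np.array(w['R'])
def fp(X):
    c=R@np.array(X)+w['t'];th=np.arctan2(np.hypot(c[0],c[1]),c[2]);k=w['camera_matrix'];d=c[:2]/np.hypot(c[0],c[1])*th*k[0,0];return (d+k[:2,2]).round(1)
F=np.array([.5285,-.031,0]);T,h=tool(-7.4,45);x=T[:,1]
for s,z in((.102,.052),(.144,.052),(.144,.002),(0,.052)):
  hw=.011 if s>0 else .025
  print(s,z,fp(F+s*h+hw*x+[0,0,z]),fp(F+s*h-hw*x+[0,0,z]))
E
```

```text
t 2.43 cmd [0.5499 0.1333 0.0712] meas [0.5494 0.1325 0.0712] roterr [ 0.05 -0.07 -0.04] F [ 0.3  0.6 -0.1] j [ 22.  52.  82. -40.  76.  49.] open 1.0 0.0
[[297.31863964   0.         254.44699641]
 [  0.         297.31863964 192.82040805]
 [  0.           0.           1.        ]] [[ 9.91592082e-01 -1.29400479e-01  8.11749645e-04]
 [-6.72008383e-02 -5.09576960e-01  8.57796811e-01]
 [-1.10585670e-01 -8.50639076e-01 -5.13988299e-01]] [-0.52848075  0.0694222   0.38352065]
0.102 0.052 [267.5 244.7] [240.3 244.8]
0.144 0.052 [270.  222.7] [237.6 222.7]
0.144 0.002 [268.2 163.3] [239.4 163.3]
0 0.052 [276.4 276.7] [231.9 276.7]
```

View pics/w1.png

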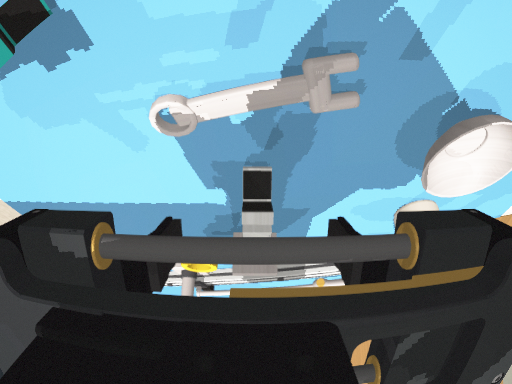

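The head shows at (243–271, 167–235), about 3 px right of and 4 px below the prediction. That's roughly 2 mm in +x and 2.5 mm towards the foot. I'll correct for it, advance and close.

```bash
python3 - <<'E'
from h import *
F=np.array([.530,-.034,0]);R,h=tool(-7.4,45)
g=F+.122*h+[0,0,.028]
for b in (.05,.0): row(g+R[:,2]*(.0187-b),R)
E
```

```text
{"offset": [-0.0023, 0.0018, 0.0321], "dr": [0.0, -0.0, -0.1]}
{"offset": [-0.0023, 0.0018, 0.0821], "dr": [0.0, -0.0, -0.1]}
```

Call:
servo_tool(targets=[{"offset": [-0.002,0.002,0.015],"dr": [0,0,0]},{"offset": [-0.002,0.002,0.035],"dr": [0,0,0]},{"offset": [-0.002,0.002,0.055],"dr": [0,0,0]},{"offset": [-0.002,0.002,0.07],"dr": [0,0,0]},{"offset": [-0.002,0.002,0.08],"dr": [0,0,0]},{"offset": [-0.002,0.002,0.082],"dr": [0,0,0]},{"offset": [-0.002,0.002,0.082],"dr": [0,0,0]},{"offset": [-0.002,0.002,0.082],"dr": [0,0,0]}])

```text
time_s: 3.15
position: [0.5453, 0.0742, 0.0154]
tcp_rot: [[0.094, 0.992, -0.088], [0.702, -0.129, -0.701], [-0.706, 0.004, -0.708]]
force: [0.3, 1.1, 0.1]
opening: 0.999
grasp_force: 0.0
```

Call:
servo_tool(targets=[{"offset": [0,0,0],"dr": [0,0,0]},{"offset": [0,0,0],"dr": [0,0,0]},{"offset": [0,0,0],"dr": [0,0,0]},{"offset": [0,0,0],"dr": [0,0,0]},{"offset": [0,0,0],"dr": [0,0,0]},{"offset": [0,0,0],"dr": [0,0,0]},{"offset": [0,0,0],"dr": [0,0,0]},{"offset": [0,0,0],"dr": [0,0,0]},{"offset": [0,0,0],"dr": [0,0,0]},{"offset": [0,0,0],"dr": [0,0,0]},{"offset": [0,0,0],"dr": [0,0,0]},{"offset": [0,0,0],"dr": [0,0,0]}], gripper=1)

```text
time_s: 4.15
position: [0.5437, 0.0736, 0.0141]
tcp_rot: [[0.092, 0.992, -0.092], [0.701, -0.13, -0.701], [-0.707, -0.0, -0.707]]
force: [-1.7, -0.1, 0.7]
opening: 0.25
grasp_force: 30.0
```

```bash
python3 - <<'E'
from h import *
done(([-.002,.002,.082],[0,0,0])); err()
# arc about the lower edge, pivot P
P=np.array([.530,-.034,.002]);p0,R0=load()
R,h=tool(-7.4,45); s=(p0-P)@h; r=(p0-P)[2]; x=(p0-P)@R[:,1]
print(s,r,x)
for f in np.r_[2,np.arange(6,91,6),90][:16]:
    a=np.radians(f);q=P+x*R[:,1]+h*(s*np.cos(a)-r*np.sin(a))+np.array([0,0,s*np.sin(a)+r*np.cos(a)])
    row(q,Ro.from_rotvec(R[:,1]*a).as_matrix()@R0)
E
```

```text
t 4.15 cmd [0.5443 0.0741 0.0146] meas [0.5437 0.0736 0.0141] roterr [ 0.07 -0.02 -0.02] F [-1.7 -0.1  0.7] j [ 17.  55.  87. -44.  67.  53.] open 0.25 30.0
0.10905011014536255 0.012613855884430753 0.00021523360373731356
{"offset": [-0.003, 0.0, -0.0023], "dr": [0.0, 2.0, 0.0]}
{"offset": [-0.0094, 0.0, -0.0067], "dr": [0.0, 6.0, 0.0]}
{"offset": [-0.0194, 0.0, -0.0123], "dr": [0.0, 12.0, 0.0]}
{"offset": [-0.0299, 0.0, -0.0169], "dr": [0.0, 18.0, 0.0]}
{"offset": [-0.0409, 0.0001, -0.0203], "dr": [0.0, 24.0, 0.0]}
{"offset": [-0.0521, 0.0001, -0.0226], "dr": [0.0, 30.0, 0.0]}
{"offset": [-0.0636, 0.0001, -0.0237], "dr": [0.0, 36.0, 0.0]}
{"offset": [-0.0751, 0.0001, -0.0235], "dr": [0.0, 42.0, 0.0]}
{"offset": [-0.0865, 0.0001, -0.0222], "dr": [0.1, 48.0, 0.0]}
{"offset": [-0.0977, 0.0001, -0.0197], "dr": [0.1, 54.0, 0.0]}
{"offset": [-0.1086, 0.0001, -0.0161], "dr": [0.1, 60.0, 0.0]}
{"offset": [-0.119, 0.0001, -0.0113], "dr": [0.1, 66.0, 0.0]}
{"offset": [-0.1289, 0.0001, -0.0054], "dr": [0.1, 72.0, 0.0]}
{"offset": [-0.1382, 0.0002, 0.0014], "dr": [0.1, 78.0, 0.0]}
{"offset": [-0.1466, 0.0002, 0.0092], "dr": [0.1, 84.0, 0.1]}
{"offset": [-0.1542, 0.0002, 0.0178], "dr": [0.1, 90.0, 0.1]}
```

Call:
servo_tool(targets=[{"offset": [-0.0015,0,-0.0012],"dr": [0,1,0]},{"offset": [-0.0046,0,-0.0035],"dr": [0,3,0]},{"offset": [-0.0094,0,-0.0067],"dr": [0,6,0]},{"offset": [-0.0143,0,-0.0096],"dr": [0,9,0]},{"offset": [-0.0194,0,-0.0123],"dr": [0,12,0]},{"offset": [-0.0246,0,-0.0147],"dr": [0,15,0]},{"offset": [-0.0299,0,-0.0169],"dr": [0,18,0]},{"offset": [-0.0354,0,-0.0187],"dr": [0,21,0]},{"offset": [-0.0409,0,-0.0203],"dr": [0,24,0]},{"offset": [-0.0465,0,-0.0216],"dr": [0,27,0]},{"offset": [-0.0521,0,-0.0226],"dr": [0,30,0]},{"offset": [-0.0521,0,-0.0226],"dr": [0,30,0]}])

```text
time_s: 5.15
position: [0.5414, 0.051, 0.0678]
tcp_rot: [[0.129, 0.991, -0.032], [0.958, -0.133, -0.255], [-0.257, 0.002, -0.966]]
force: [0.3, -1.0, -5.5]
opening: 0.251
grasp_force: 30.0
```

```bash
python3 - <<'E'
from h import *
done(([-.0521,0,-.0226],[0,30,0])); err()
s=cap('scene','s2.png');t=cap('top','t2.png')
S=cv2.resize(s['color'][150:270,190:310,::-1],None,fx=3.3,fy=3.3,interpolation=cv2.INTER_CUBIC)
T=cv2.resize(t['color'][160:280,215:335,::-1],None,fx=3.3,fy=3.3,interpolation=cv2.INTER_CUBIC)
cv2.imwrite('pics/c2.png',np.hstack([S,T]))
# foot lower edge prediction and upper
P=np.array([.530,-.034,.002]);R,h=tool(-7.4,0);x=R[:,1];a=np.radians(30);up=h*-np.sin(a)+np.array([0,0,np.cos(a)])
for n,X in (('lo+',P+.025*x),('lo-',P-.025*x),('up+',P+.05*up+.025*x),('up-',P+.05*up-.025*x)):
    print(n,((proj(s,X)-[190,150]+.5)*3.3).round(),((proj(t,X)-[215,160]+.5)*3.3+[396,0]).round())
E
```

```text
t 5.15 cmd [0.5415 0.0534 0.0674] meas [0.5414 0.051  0.0678] roterr [-0.02  0.1   0.21] F [ 0.3 -1.  -5.5] j [  2.  39.  98. -20.  47.  24.] open 0.251 30.0
lo+ [168. 274.] [638. 140.]
lo- [122. 247.] [631. 208.]
up+ [148. 263.] [679. 137.]
up- [100. 235.] [672. 207.]
```

View pics/c2.png

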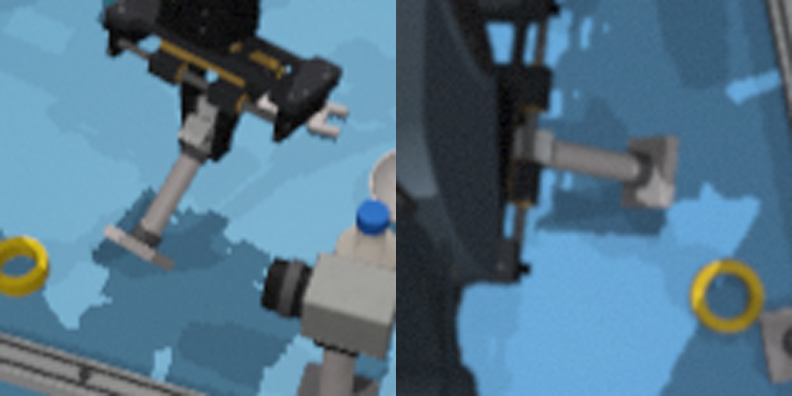

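The foot's edges are at crop (105,230)–(170,268) and top (678,137)–(668,207), close to the prediction. But Fz of -5.5 N is nearly the full weight, so the foot may be hovering a millimetre or two. I'll lower it until it makes contact.

Call:
servo_tool(targets=[{"offset": [0.0003,0,0.001],"dr": [0,0,0]},{"offset": [0.0003,0,0.001],"dr": [0,0,0]},{"offset": [0.0003,0,0.001],"dr": [0,0,0]}])

```text
time_s: 5.5
position: [0.5413, 0.0536, 0.0654]
tcp_rot: [[0.123, 0.992, -0.033], [0.958, -0.128, -0.257], [-0.26, 0.0, -0.966]]
force: [-0.0, 0.0, -4.9]
opening: 0.247
grasp_force: 30.0
```

Call:
servo_tool(targets=[{"offset": [0.0003,0,0.001],"dr": [0,0,0]},{"offset": [0.0003,0,0.001],"dr": [0,0,0]},{"offset": [0.0003,0,0.001],"dr": [0,0,0]}])

```text
time_s: 5.75
position: [0.5414, 0.0535, 0.0651]
tcp_rot: [[0.125, 0.992, -0.032], [0.958, -0.129, -0.257], [-0.259, 0.001, -0.966]]
force: [-1.3, 2.1, -0.1]
opening: 0.248
grasp_force: 30.0
```

Contact is made, with about 1.5 mm of hover removed. That puts the pivot roughly 3 mm nearer the head, so I'll recompute the arc.

```bash
python3 - <<'E'
from h import *
done(([.0003,0,.001],[0,0,0]));done(([.0003,0,.001],[0,0,0])); err()
P=np.array([.5304,-.031,.002]);p0,R0=load()
R,h=tool(-7.4,0); s=(p0-P)@h; r=(p0-P)[2]; x=(p0-P)@R[:,1]
for f in np.arange(3,61,3):
    a=np.radians(f);q=P+x*R[:,1]+h*(s*np.cos(a)-r*np.sin(a))+np.array([0,0,s*np.sin(a)+r*np.cos(a)])
    row(q,Ro.from_rotvec(R[:,1]*a).as_matrix()@R0)
E
```

```text
t 5.75 cmd [0.5415 0.0535 0.0653] meas [0.5414 0.0535 0.0651] roterr [ 0.   -0.01 -0.03] F [-1.3  2.1 -0.1] j [  2.  40.  98. -21.  47.  24.] open 0.248 30.0
{"offset": [-0.0044, 0.0, -0.0033], "dr": [0.0, 3.0, 0.0]}
{"offset": [-0.0091, 0.0, -0.0064], "dr": [0.0, 6.0, 0.0]}
{"offset": [-0.0138, 0.0, -0.0093], "dr": [0.0, 9.0, 0.0]}
{"offset": [-0.0187, 0.0, -0.0119], "dr": [0.0, 12.0, 0.0]}
{"offset": [-0.0238, 0.0, -0.0142], "dr": [0.0, 15.0, 0.0]}
{"offset": [-0.0289, 0.0, -0.0163], "dr": [0.0, 18.0, 0.0]}
{"offset": [-0.0342, 0.0, -0.0181], "dr": [0.0, 21.0, 0.0]}
{"offset": [-0.0396, 0.0, -0.0196], "dr": [0.0, 24.0, 0.0]}
{"offset": [-0.045, 0.0001, -0.0209], "dr": [0.0, 27.0, 0.0]}
{"offset": [-0.0505, 0.0001, -0.0218], "dr": [0.0, 30.0, 0.0]}
{"offset": [-0.056, 0.0001, -0.0225], "dr": [0.0, 33.0, 0.0]}
{"offset": [-0.0615, 0.0001, -0.0229], "dr": [0.0, 36.0, 0.0]}
{"offset": [-0.0671, 0.0001, -0.0229], "dr": [0.0, 39.0, 0.0]}
{"offset": [-0.0726, 0.0001, -0.0227], "dr": [0.0, 42.0, 0.0]}
{"offset": [-0.0782, 0.0001, -0.0222], "dr": [0.0, 45.0, 0.0]}
{"offset": [-0.0837, 0.0001, -0.0215], "dr": [0.0, 48.0, 0.1]}
{"offset": [-0.0891, 0.0001, -0.0204], "dr": [0.0, 51.0, 0.1]}
{"offset": [-0.0945, 0.0001, -0.019], "dr": [0.0, 54.0, 0.1]}
{"offset": [-0.0998, 0.0001, -0.0174], "dr": [0.0, 57.0, 0.1]}
{"offset": [-0.105, 0.0001, -0.0155], "dr": [0.0, 60.0, 0.1]}
```

Call:
servo_tool(targets=[{"offset": [-0.0015,0,-0.0011],"dr": [0,1,0]},{"offset": [-0.0044,0,-0.0033],"dr": [0,3,0]},{"offset": [-0.0091,0,-0.0064],"dr": [0,6,0]},{"offset": [-0.0138,0,-0.0093],"dr": [0,9,0]},{"offset": [-0.0187,0,-0.0119],"dr": [0,12,0]},{"offset": [-0.0238,0,-0.0142],"dr": [0,15,0]},{"offset": [-0.0289,0,-0.0163],"dr": [0,18,0]},{"offset": [-0.0342,0,-0.0181],"dr": [0,21,0]},{"offset": [-0.0396,0,-0.0196],"dr": [0,24,0]},{"offset": [-0.045,0,-0.0209],"dr": [0,27,0]},{"offset": [-0.0505,0,-0.0218],"dr": [0,30,0]},{"offset": [-0.0505,0,-0.0218],"dr": [0,30,0]},{"offset": [-0.0505,0,-0.0218],"dr": [0,30,0]}])

```text
time_s: 6.83
position: [0.5366, 0.009, 0.0996]
tcp_rot: [[0.125, 0.991, 0.036], [0.958, -0.131, 0.254], [0.257, 0.003, -0.966]]
force: [-1.0, -0.5, 3.3]
opening: 0.251
grasp_force: 30.0
```

```bash
python3 - <<'E'
from h import *
done(([-.0505,0,-.0218],[0,30,0])); err()
P=np.array([.5304,-.031,.002]);p0,R0=load()
R,h=tool(-7.4,0); s=(p0-P)@h; r=(p0-P)[2]; x=(p0-P)@R[:,1]
for f in np.arange(3,31,3):
    a=np.radians(f);q=P+x*R[:,1]+h*(s*np.cos(a)-r*np.sin(a))+np.array([0,0,s*np.sin(a)+r*np.cos(a)+.0004])
    row(q,Ro.from_rotvec(R[:,1]*a).as_matrix()@R0)
E
```

```text
t 6.83 cmd [0.5359 0.0107 0.0995] meas [0.5366 0.009  0.0996] roterr [-0.11 -0.12  0.06] F [-1.  -0.5  3.3] j [-20.  35. 102.  20.  48. -26.] open 0.251 30.0
{"offset": [-0.0043, 0.0, -0.0037], "dr": [0.0, 3.0, 0.0]}
{"offset": [-0.009, 0.0, -0.0068], "dr": [0.0, 6.0, 0.0]}
{"offset": [-0.0137, 0.0, -0.0097], "dr": [0.0, 9.0, 0.0]}
{"offset": [-0.0186, 0.0, -0.0123], "dr": [0.0, 12.0, 0.0]}
{"offset": [-0.0237, 0.0, -0.0146], "dr": [0.0, 15.0, 0.0]}
{"offset": [-0.0288, 0.0, -0.0167], "dr": [0.0, 18.0, 0.0]}
{"offset": [-0.0341, 0.0, -0.0185], "dr": [0.0, 21.0, 0.0]}
{"offset": [-0.0395, 0.0, -0.02], "dr": [0.0, 24.0, 0.0]}
{"offset": [-0.0449, 0.0, -0.0212], "dr": [0.0, 27.0, 0.0]}
{"offset": [-0.0503, 0.0, -0.0222], "dr": [0.0, 30.0, 0.0]}
```

Call:
servo_tool(targets=[{"offset": [-0.0015,0,-0.0014],"dr": [0,1,0]},{"offset": [-0.0043,0,-0.0037],"dr": [0,3,0]},{"offset": [-0.009,0,-0.0068],"dr": [0,6,0]},{"offset": [-0.0137,0,-0.0097],"dr": [0,9,0]},{"offset": [-0.0186,0,-0.0123],"dr": [0,12,0]},{"offset": [-0.0237,0,-0.0146],"dr": [0,15,0]},{"offset": [-0.0288,0,-0.0167],"dr": [0,18,0]},{"offset": [-0.0341,0,-0.0185],"dr": [0,21,0]},{"offset": [-0.0395,0,-0.02],"dr": [0,24,0]},{"offset": [-0.0449,0,-0.0212],"dr": [0,27,0]},{"offset": [-0.0488,0,-0.0219],"dr": [0,29,0]},{"offset": [-0.0503,0,-0.0222],"dr": [0,30,0]},{"offset": [-0.0503,0,-0.0222],"dr": [0,30,0]},{"offset": [-0.0503,0,-0.0222],"dr": [0,30,0]}])

```text
time_s: 8.0
position: [0.5298, -0.0434, 0.108]
tcp_rot: [[0.09, 0.992, 0.092], [0.702, -0.129, 0.701], [0.707, 0.002, -0.707]]
force: [0.7, 0.2, 5.5]
opening: 0.254
grasp_force: 30.0
```

```bash
python3 - <<'E'
from h import *
done(([-.0503,0,-.0222],[0,30,0])); err()
s=cap('scene','s3.png');t=cap('top','t3.png')
S=cv2.resize(s['color'][170:290,180:300,::-1],None,fx=3.3,fy=3.3,interpolation=cv2.INTER_CUBIC)
T=cv2.resize(t['color'][160:280,235:355,::-1],None,fx=3.3,fy=3.3,interpolation=cv2.INTER_CUBIC)
cv2.imwrite('pics/c3.png',np.hstack([S,T]))
E
```

```text
t 8.0 cmd [ 0.5289 -0.0432  0.1079] meas [ 0.5298 -0.0434  0.108 ] roterr [-0.   -0.03 -0.04] F [0.7 0.2 5.5] j [-39.  43.  99.  40.  70. -56.] open 0.254 30.0
```

View pics/c3.png

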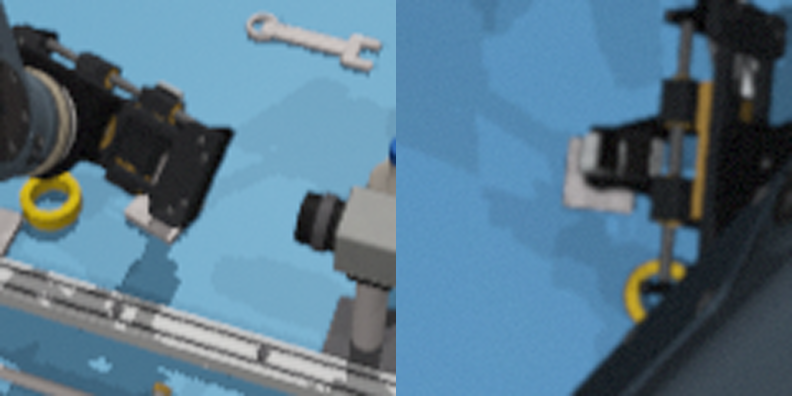

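The rest is standing: its foot is at top crop (565–635, 137–210) and the tape is untouched. Next: the slide, yawing +16.2° about the rest's axis and moving towards the rail.

```bash
python3 - <<'E'
from h import *
t=viewer.capture('top')
q=lambda x,y:((x-396)/3.3+235-.5,y/3.3+160-.5)
A=onz(t,q(565,137),.012);B=onz(t,q(567,210),.012);C=onz(t,q(635,210),.012);print(A,B,C)
ax=np.array([.527,-.056,0]); R,h=tool(-7.4,0); print('axis from top',(A+B)/2-.025*h)
u=np.array([.988,.154,0]);n=np.array([-.154,.988,0]);L=np.array([.5726,-.1438,0])
for a in (ax,(A+B)/2-.025*h): d=a-L;print('u,n',d@u,d@n)
p0,R0=load()
N=12
for k in range(1,N+1):
    f=k/N;W=Ro.from_euler('z',16.25*f,degrees=True).as_matrix();m=-n*.05*f
    a0=np.array([ax[0],ax[1],p0[2]]);row(a0+m+W@(p0-a0),W@R0)
E
```

```text
[ 0.55596413 -0.03116716  0.012     ] [ 0.50270169 -0.03129221  0.012     ] [ 0.50201919 -0.08058062  0.012     ]
axis from top [ 0.52611302 -0.05602147  0.012     ]
u,n -0.03153159999999997 0.09376880000000001
u,n -0.032411241749415724 0.093884187483862
{"offset": [-0.0028, 0.0009, -0.0028], "dr": [1.0, 0.0, -1.0]}
{"offset": [-0.0057, 0.0017, -0.0057], "dr": [1.9, 0.0, -1.9]}
{"offset": [-0.0085, 0.0026, -0.0085], "dr": [2.9, 0.0, -2.9]}
{"offset": [-0.0113, 0.0034, -0.0113], "dr": [3.8, 0.0, -3.8]}
{"offset": [-0.0142, 0.0043, -0.0142], "dr": [4.8, 0.0, -4.8]}
{"offset": [-0.017, 0.0052, -0.017], "dr": [5.7, 0.0, -5.7]}
{"offset": [-0.0199, 0.006, -0.0199], "dr": [6.7, 0.0, -6.7]}
{"offset": [-0.0228, 0.0069, -0.0228], "dr": [7.7, 0.0, -7.7]}
{"offset": [-0.0256, 0.0078, -0.0256], "dr": [8.6, 0.0, -8.6]}
{"offset": [-0.0285, 0.0086, -0.0285], "dr": [9.6, 0.0, -9.6]}
{"offset": [-0.0314, 0.0095, -0.0314], "dr": [10.5, 0.0, -10.5]}
{"offset": [-0.0343, 0.0104, -0.0343], "dr": [11.5, 0.0, -11.5]}
```

```bash
python3 - <<'E'
from h import *
im=cv2.imread('pics/t3.png').astype(float);s=im[:,:,0]-im[:,:,2]
print(s[198:228,280:308:1].astype(int))
E
```

```text
[[ 94  96  98 100  99 101  99 101 101 101 101 100  98  88  66  53  50  51
   53  50  51  50  42  30  23  16   5   2]
 [ 94  95  96  96  98  97  96 100  99  98 100 101  96  70  35  14  10  16
   19  18  17  19   7   2   2  -1   2   0]
 [ 93  91  94  94  92  94  93  93  89  89  87  89  72  42  14   6   1   1
    1   3   2  -1   4  -1   2   2   2   1]
 [ 93  91  92  91  93  93  90  74  55  50  44  51  35  16   7   5   4   3
    1   3   5   2  -1  -3   3   3   4   3]
 [ 90  93  93  94  94  94  85  49  19  10  12  14  13   6   5   3   4   1
    1   0  -3  -3   4   2   3   5   0  -1]
 [ 92  92  92  93  92  93  82  37   5  -2  -1   3   5   5   4   4   3   2
   -2   3  -7  -3   1   4   2  -3   1   2]
 [ 92  91  92  94  95  93  78  31   1  -2  -1   4   5   5   4   5   2   1
   -1  -3  -1   2   2   3   5   0  -1   1]
 [ 92  93  92  92  92  94  75  26   1  -2   1   4   6   5   6   4   3   3
    0   0  -2   0   1   4   1   1  -3  -3]
 [ 93  92  92  92  91  91  67  20   1  -2  -1   6   4   5   7   3   2   2
   -4   4   1   2   2   3   1   2   0   3]
 [ 96  94  92  93  94  91  60  15   1  -3   0  
[... 1710 characters left out ...]
 94  93  93  93  89  67  38  27  18  16  12   9   6  10   5   3   5   1
    0  -1  -1  -1  -1  -4  -4  -1  17  53]
 [ 93  93  92  93  91  85  78  65  61  58  51  48  47  44  40  35  28  24
   19  14  13   9   8   5   0   6  31  69]
 [ 95  91  91  92  92  90  88  89  89  88  85  80  80  79  76  76  72  68
   66  63  57  51  47  38  31  32  59  87]
 [ 92  95  93  94  93  92  94  94  94  93  91  88  88  87  86  88  88  87
   92  94  93  91  87  83  76  72  89  94]
 [ 93  92  93  93  92  93  92  92  93  90  90  86  86  83  85  87  83  88
   94  97 104 100  97  94  94  95  97  95]
 [ 92  92  93  92  93  94  93  91  90  91  85  87  87  85  83  85  84  86
   89  99 102  99  95  95  94  95  99  97]]
```

Edge fit gives the foot yaw as about -6.5°, consistent with the grip. The gap to the rail is about 69 mm, so I'll slide 50 mm with the yaw.

Call:
servo_tool(targets=[{"offset": [-0.001,0.0004,-0.0016],"dr": [0.5,0,-0.5]},{"offset": [-0.0025,0.0009,-0.0031],"dr": [1,0,-1]},{"offset": [-0.0054,0.0017,-0.006],"dr": [1.9,0,-1.9]},{"offset": [-0.0082,0.0026,-0.0088],"dr": [2.9,0,-2.9]},{"offset": [-0.011,0.0034,-0.0116],"dr": [3.8,0,-3.8]},{"offset": [-0.0139,0.0043,-0.0145],"dr": [4.8,0,-4.8]},{"offset": [-0.0167,0.0052,-0.0173],"dr": [5.7,0,-5.7]},{"offset": [-0.0196,0.006,-0.0202],"dr": [6.7,0,-6.7]},{"offset": [-0.0225,0.0069,-0.0231],"dr": [7.7,0,-7.7]},{"offset": [-0.0253,0.0078,-0.0259],"dr": [8.6,0,-8.6]},{"offset": [-0.0282,0.0086,-0.0288],"dr": [9.6,0,-9.6]},{"offset": [-0.0311,0.0095,-0.0317],"dr": [10.5,0,-10.5]},{"offset": [-0.034,0.0104,-0.0346],"dr": [11.5,0,-11.5]},{"offset": [-0.034,0.0104,-0.0346],"dr": [11.5,0,-11.5]},{"offset": [-0.034,0.0104,-0.0346],"dr": [11.5,0,-11.5]}])

```text
time_s: 9.4
position: [0.5334, -0.0939, 0.108]
tcp_rot: [[-0.111, 0.988, -0.108], [0.699, 0.155, 0.698], [0.707, 0.002, -0.708]]
force: [-1.4, 3.5, 6.1]
opening: 0.246
grasp_force: 30.0
```

```bash
python3 - <<'E'
from h import *
done(([-.034,.0104,-.0346],[11.5,0,-11.5])); err()
p,R=load();s=bot.read_state();Y=s['tcp_rot'][:,1];print('yaw',np.degrees(np.arctan2(Y[1],Y[0])),'cmd',np.degrees(np.arctan2(R[1,1],R[0,1])),Y)
t=cap('top','t4.png');cap('scene','s4.png')
c=t['color'][150:290,270:400,::-1];S=cv2.imread('pics/s4.png')[180:300,150:280]
C=np.zeros((560,800,3),np.uint8);c=cv2.resize(c,None,fx=3.9,fy=3.9,interpolation=cv2.INTER_CUBIC)[:,:410];C[:c.shape[0],:c.shape[1]]=c
S=cv2.resize(S,None,fx=3,fy=3,interpolation=cv2.INTER_CUBIC);C[:S.shape[0],410:800]=S[:,:390];cv2.imwrite('pics/c4.png',C)
im=t['color'].astype(float);b=im[:,:,2]-im[:,:,0]
for v in range(206,232,2):
  r=b[v,290:325];print(v,r.astype(int))
n=np.array([-.154,.988,0]);u=np.array([.988,.154,0])
for d in(.01,.016):row(p-n*d,R)
E
```

```text
t 9.4 cmd [ 0.5329 -0.0926  0.1083] meas [ 0.5334 -0.0939  0.108 ] roterr [ 0.02 -0.03 -0.06] F [-1.4  3.5  6.1] j [-38.  47.  87.  29.  84. -60.] open 0.246 30.0
yaw 8.90265355049577 cmd 8.8437069146331 [0.98795125 0.15475592 0.00171142]
206 [100 101 100 100 101  99  99 100 100 100 102 100  96  94  92  77  24  -1
  -4  -1  -1  -1  -2   2   2   7   6   6   8   5   5   1  -3   5  -3]
208 [100 100  99  99 101 100  99  99 100  98  99  99 101  96  94  88  44   8
  -1  -3  -2  -2  -1   1   3   4   5   4   5   5   5   4   2   0   0]
210 [ 99 100 101  99  99 100 100 101  98 100 102 101  99  95  94  91  63  14
  -1  -2  -2  -2   0   0   4   4   2   4   6   5   4   2   3   1   5]
212 [ 99  99 102  99  99 100 101 101 100 101 102 101  99  97  94  95  82  34
   1  -4  -2  -2  -2  -2   3   2   2  -1   2  -2   1   2   3   0   0]
214 [ 99 101 101 101 102 101 101  99  99 100  99 101  99  97  93  93  87  48
   8  -2  -3  -3  -1  -1  -1  -2   0   0   3   1  -2  -1  -3  -2  -2]
216 [100 101 101  98 101 104 100 100 101 103  98 102 100  99  95  94  92  75
  22  -2  -3  -5  -2  -3  -2  -3  -2  -2  -3  -2 
[... 467 characters left out ...]
 92  91  92  94  94  97 101  99 101 100 102 102 102 101 102 102 101 101
 101  99  97  93  94  92  95  94  94  93  95  99 100  98  96  94  94]
226 [ 92  92  91  93  91  93  94  93  97 102 100 103 102 103 101  99  97  96
  94  93  91  95  92  95  94  94  93  93  95  94  93  93  94  92  94]
228 [ 91  94  93  93  93  94  91  91  93 100 102  99 101 100  97  92  94  93
  93  96  94  93  93  92  94  92  93  93  93  92  94  91  94  93  93]
230 [ 92  91  90  91  92  91  93  92  94  97 101  99 100  96  94  94  94  93
  95  94  93  91  92  93  94  92  94  91  94  94  92  91  94  92  91]
{"offset": [-0.0071, 0.0, -0.0071], "dr": [0.0, 0.0, 0.0]}
{"offset": [-0.0113, 0.0, -0.0113], "dr": [0.0, 0.0, 0.0]}
```

View pics/c4.png

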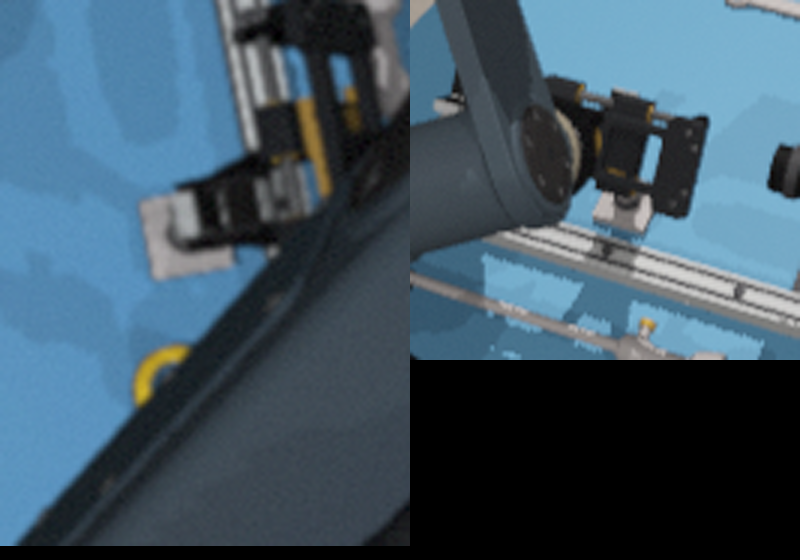

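The foot, at top crop (140–235, 195–280), is square with the rail, with about 19 mm to go. Closing the gap slowly.

Call:
servo_tool(targets=[{"offset": [-0.0014,0,-0.0014],"dr": [0,0,0]},{"offset": [-0.0035,0,-0.0035],"dr": [0,0,0]},{"offset": [-0.006,0,-0.006],"dr": [0,0,0]},{"offset": [-0.0085,0,-0.0085],"dr": [0,0,0]},{"offset": [-0.01,0,-0.01],"dr": [0,0,0]},{"offset": [-0.0106,0,-0.0106],"dr": [0,0,0]},{"offset": [-0.0106,0,-0.0106],"dr": [0,0,0]}])

```text
time_s: 10.08
position: [0.5356, -0.1082, 0.1081]
tcp_rot: [[-0.11, 0.988, -0.108], [0.698, 0.154, 0.699], [0.708, 0.002, -0.707]]
force: [-0.9, 5.1, 5.4]
opening: 0.248
grasp_force: 30.0
```

Call:
servo_tool(targets=[{"offset": [-0.0007,0,-0.0007],"dr": [0,0,0]},{"offset": [-0.0014,0,-0.0014],"dr": [0,0,0]},{"offset": [-0.0014,0,-0.0014],"dr": [0,0,0]}])

```text
time_s: 10.33
position: [0.5359, -0.11, 0.1082]
tcp_rot: [[-0.11, 0.988, -0.108], [0.698, 0.154, 0.699], [0.708, 0.002, -0.707]]
force: [-0.1, 4.8, 4.9]
opening: 0.249
grasp_force: 30.0
```

Call:
servo_tool(targets=[{"offset": [-0.0007,0,-0.0007],"dr": [0,0,0]},{"offset": [-0.0011,0,-0.0011],"dr": [0,0,0]},{"offset": [-0.0011,0,-0.0011],"dr": [0,0,0]}])

```text
time_s: 10.58
position: [0.5361, -0.1114, 0.1081]
tcp_rot: [[-0.11, 0.988, -0.108], [0.698, 0.154, 0.699], [0.708, 0.002, -0.706]]
force: [-0.7, 4.0, 6.0]
opening: 0.25
grasp_force: 30.0
```

Call:
servo_tool(targets=[{"offset": [-0.0007,0,-0.0007],"dr": [0,0,0]},{"offset": [-0.0011,0,-0.0011],"dr": [0,0,0]},{"offset": [-0.0011,0,-0.0011],"dr": [0,0,0]}])

```text
time_s: 10.83
position: [0.5363, -0.113, 0.1082]
tcp_rot: [[-0.11, 0.988, -0.108], [0.698, 0.154, 0.7], [0.708, 0.002, -0.706]]
force: [0.2, 4.6, 5.8]
opening: 0.254
grasp_force: 30.0
```

Call:
servo_tool(targets=[{"offset": [-0.0007,0,-0.0007],"dr": [0,0,0]},{"offset": [-0.0007,0,-0.0007],"dr": [0,0,0]}])

```text
time_s: 11.0
position: [0.5364, -0.1139, 0.1082]
tcp_rot: [[-0.11, 0.988, -0.108], [0.698, 0.154, 0.7], [0.708, 0.002, -0.706]]
force: [-0.6, 5.8, 5.4]
opening: 0.251
grasp_force: 30.0
```

Call:
servo_tool(targets=[{"offset": [-0.0007,0,-0.0007],"dr": [0,0,0]},{"offset": [-0.0007,0,-0.0007],"dr": [0,0,0]}])

```text
time_s: 11.17
position: [0.5366, -0.1148, 0.1082]
tcp_rot: [[-0.11, 0.988, -0.108], [0.698, 0.154, 0.7], [0.708, 0.002, -0.706]]
force: [-0.8, 5.0, 4.6]
opening: 0.249
grasp_force: 30.0
```

Call:
servo_tool(targets=[{"offset": [-0.0007,0,-0.0007],"dr": [0,0,0]},{"offset": [-0.0007,0,-0.0007],"dr": [0,0,0]}])

```text
time_s: 11.33
position: [0.5366, -0.1154, 0.1082]
tcp_rot: [[-0.11, 0.988, -0.108], [0.697, 0.154, 0.7], [0.709, 0.001, -0.706]]
force: [-0.4, 5.5, 5.3]
opening: 0.252
grasp_force: 30.0
```

```bash
python3 - <<'E'
from h import *
for o in (.0106,.0014,.0011,.0011,.0007,.0007,.0007): done(([-o,0,-o],[0,0,0]))
err()
t=cap('top','t5.png');s=cap('scene','s5.png')
im=t['color'].astype(float);b=im[:,:,2]-im[:,:,0]
L=[]
for v in range(205,218):
  r=b[v,300:330];k=np.argmax(r<47);x=300+k-1+(r[k-1]-47)/(r[k-1]-r[k]);L.append((x,v))
u=np.array([.988,.154,0]);n=np.array([-.154,.988,0]);l=np.array([.5726,-.1438,0])
for z in(.012,.002): print(z,[((onz(t,p,z)-l)@n).round(4) for p in L[::3]])
S=cv2.resize(s['color'][225:275,190:250,::-1],None,fx=8,fy=8,interpolation=cv2.INTER_CUBIC);T=cv2.resize(t['color'][190:240,300:340,::-1],None,fx=7.9,fy=8,interpolation=cv2.INTER_CUBIC)
cv2.imwrite('pics/c5.png',np.hstack([S,T])[:600,:800])
E
```

```text
t 11.33 cmd [ 0.5365 -0.1154  0.1083] meas [ 0.5366 -0.1154  0.1082] roterr [-0.    0.13 -0.02] F [-0.4  5.5  5.3] j [-40.  48.  84.  28.  86. -61.] open 0.252 30.0
0.012 [np.float64(0.0476), np.float64(0.0477), np.float64(0.0477), np.float64(0.0478), np.float64(0.0474)]
0.002 [np.float64(0.0459), np.float64(0.046), np.float64(0.046), np.float64(0.0461), np.float64(0.0457)]
```

View pics/c5.png

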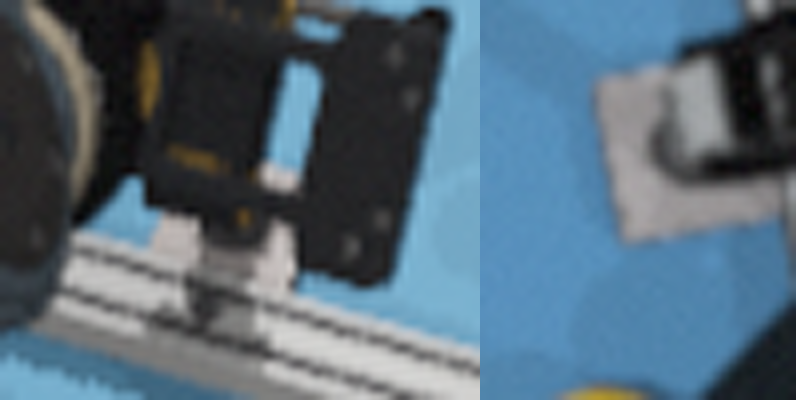

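The foot looks parallel to the rail and about at it. Contact force hasn't risen yet, so I'll keep creeping.

Call:
servo_tool(targets=[{"offset": [-0.0007,0,-0.0007],"dr": [0,0,0]},{"offset": [-0.0007,0,-0.0007],"dr": [0,0,0]},{"offset": [-0.0007,0,-0.0007],"dr": [0,0,0]}])

```text
time_s: 11.68
position: [0.5367, -0.116, 0.1083]
tcp_rot: [[-0.109, 0.988, -0.108], [0.696, 0.154, 0.701], [0.709, 0.001, -0.705]]
force: [-1.0, 7.2, 3.9]
opening: 0.254
grasp_force: 30.0
```

Call:
servo_tool(targets=[{"offset": [-0.0007,0,-0.0007],"dr": [0,0,0]},{"offset": [-0.0007,0,-0.0007],"dr": [0,0,0]},{"offset": [-0.0007,0,-0.0007],"dr": [0,0,0]}])

```text
time_s: 11.93
position: [0.5368, -0.1168, 0.1083]
tcp_rot: [[-0.109, 0.988, -0.108], [0.696, 0.154, 0.701], [0.709, 0.001, -0.705]]
force: [-0.5, 6.5, 5.2]
opening: 0.251
grasp_force: 30.0
```

```bash
cat > fe.py <<'E'
from h import *
def edge(f=None):
    t=cap('top',f);im=t['color'].astype(float);b=im[:,:,2]-im[:,:,0];L=[]
    for v in range(205,218):
        r=b[v,300:330];k=np.argmax(r<47);L.append((300+k-1+(r[k-1]-47)/(r[k-1]-r[k]),v))
    n=np.array([-.154,.988,0]);l=np.array([.5726,-.1438,0])
    Q=np.array([(onz(t,p,.012)-l)@n for p in L]);return Q.mean().round(5),np.polyfit(range(13),Q,1)[0]
if __name__=='__main__':
    print(edge());s=bot.read_state();print(s['position'],s['force'].round(1),s['moment'].round(2))
E
python3 - <<'E'
from h import *
for o in (.0007,.0007): done(([-o,0,-o],[0,0,0]))
err()
E
python3 fe.py
```

```text
t 11.93 cmd [ 0.5368 -0.1173  0.1083] meas [ 0.5368 -0.1168  0.1083] roterr [ 0.01  0.21 -0.01] F [-0.5  6.5  5.2] j [-40.  48.  84.  28.  86. -61.] open 0.251 30.0
(np.float64(0.04767), np.float64(2.935700659144548e-06))
[ 0.53680959 -0.11679794  0.10833921] [0.  6.9 4.6] [ 1.5   0.03 -0.08]
```

Call:
servo_tool(targets=[{"offset": [-0.0007,0,-0.0007],"dr": [0,0,0]},{"offset": [-0.0014,0,-0.0014],"dr": [0,0,0]},{"offset": [-0.0014,0,-0.0014],"dr": [0,0,0]}])

```text
time_s: 12.23
position: [0.5371, -0.1187, 0.1085]
tcp_rot: [[-0.11, 0.988, -0.109], [0.696, 0.154, 0.701], [0.71, 0.001, -0.705]]
force: [-1.2, 7.1, 4.2]
opening: 0.253
grasp_force: 30.0
```

```bash
python3 fe.py; python3 -c "
from h import *
done(([-.0014,0,-.0014],[0,0,0]));err()"
```

```text
(np.float64(0.04768), np.float64(6.126192034202553e-06))
[ 0.53710068 -0.11871569  0.10844889] [-0.4  7.8  6.5] [ 1.45 -0.01 -0.1 ]
t 12.28 cmd [ 0.5371 -0.1193  0.1083] meas [ 0.5371 -0.1187  0.1084] roterr [ 0.01  0.22 -0.02] F [-0.4  7.8  6.5] j [-40.  48.  84.  28.  86. -61.] open 0.251 30.0
```

The foot edge stopped at n=0.0477, so it's in contact with the rail, and the last ~3 mm only tilted the head about 1.8°. I'll undo that tilt by rotating about the foot's rail-side edge, then release.

```bash
python3 - <<'E'
from h import *
u=np.array([.98808,.154,0]);n=np.array([-.154,.98808,0]);l=np.array([.5726,-.1438,0])
p,R=load();P=l-.0023*n;P=P+((p-l)@u)*u;P[2]=.002
for a in (-.6,-1.2,-1.8):
    W=Ro.from_rotvec(R[:,1]*np.radians(a)).as_matrix();row(P+W@(p-P),W@R)
E
```

```text
{"offset": [0.0005, -0.0, 0.001], "dr": [0.0, -0.6, -0.0]}
{"offset": [0.0011, 0.0, 0.0021], "dr": [0.0, -1.2, 0.0]}
{"offset": [0.0016, 0.0, 0.0031], "dr": [0.0, -1.8, -0.0]}
```

Call:
servo_tool(targets=[{"offset": [0.0005,0,0.001],"dr": [0,-0.6,0]},{"offset": [0.0011,0,0.0021],"dr": [0,-1.2,0]},{"offset": [0.0016,0,0.0031],"dr": [0,-1.8,0]},{"offset": [0.0016,0,0.0031],"dr": [0,-1.8,0]},{"offset": [0.0016,0,0.0031],"dr": [0,-1.8,0]}])

```text
time_s: 12.7
position: [0.5367, -0.1156, 0.1074]
tcp_rot: [[-0.113, 0.988, -0.105], [0.718, 0.154, 0.678], [0.686, 0.001, -0.727]]
force: [-1.0, 6.5, 5.2]
opening: 0.254
grasp_force: 30.0
```

```bash
python3 fe.py; python3 -c "
from h import *
done(([.0016,0,.0031],[0,-1.8,0]));err()"
```

```text
(np.float64(0.04771), np.float64(-1.0901378434348351e-05))
[ 0.53664167 -0.11561249  0.10739009] [-0.5  6.3  5.8] [ 1.38  0.07 -0.03]
t 12.75 cmd [ 0.5366 -0.116   0.1073] meas [ 0.5366 -0.1156  0.1074] roterr [ 0.01  0.17 -0.02] F [-0.5  6.3  5.8] j [-39.  47.  85.  27.  84. -60.] open 0.251 30.0
```

Call:
servo_tool(targets=[{"offset": [0,0,0],"dr": [0,0,0]},{"offset": [0,0,0],"dr": [0,0,0]},{"offset": [0,0,0],"dr": [0,0,0]},{"offset": [0,0,0],"dr": [0,0,0]},{"offset": [0,0,0],"dr": [0,0,0]},{"offset": [0,0,0],"dr": [0,0,0]}], gripper=-0.2)

```text
time_s: 13.25
position: [0.5368, -0.1171, 0.1065]
tcp_rot: [[-0.113, 0.988, -0.104], [0.721, 0.153, 0.676], [0.684, 0.001, -0.73]]
force: [-0.2, 0.5, 0.2]
opening: 0.573
grasp_force: 0.0
```

Call:
servo_tool(targets=[{"offset": [0,0,-0.005],"dr": [0,0,0]},{"offset": [0,0,-0.02],"dr": [0,0,0]},{"offset": [0,0,-0.04],"dr": [0,0,0]},{"offset": [0,0,-0.065],"dr": [0,0,0]},{"offset": [0,0,-0.09],"dr": [0,0,0]},{"offset": [0.02,0,-0.115],"dr": [0,0,0]},{"offset": [0.04,0,-0.14],"dr": [0,0,0]},{"offset": [0.06,0,-0.16],"dr": [0,0,0]},{"offset": [0.065,0,-0.165],"dr": [0,0,0]},{"offset": [0.065,0,-0.165],"dr": [0,0,0]}])

```text
time_s: 14.08
position: [0.5473, -0.1822, 0.274]
tcp_rot: [[-0.116, 0.988, -0.101], [0.723, 0.154, 0.673], [0.681, 0.005, -0.732]]
force: [-0.5, -0.7, -0.3]
opening: 0.6
grasp_force: 0.0
```

```bash
python3 - <<'E'
from h import *
done(([.065,0,-.165],[0,0,0]));err()
from fe import edge
print(edge())
t=cap('top','t6.png');s=cap('scene','s6.png')
S=cv2.resize(s['color'][185:285,140:270,::-1],None,fx=3.6,fy=3.6,interpolation=cv2.INTER_CUBIC);T=cv2.resize(t['color'][180:280,300:385,::-1],None,fx=3.6,fy=3.6,interpolation=cv2.INTER_CUBIC)
cv2.imwrite('pics/c6.png',np.hstack([S,T])[:600,:800])
E
```

```text
t 14.08 cmd [ 0.5464 -0.1808  0.272 ] meas [ 0.5473 -0.1822  0.274 ] roterr [-0.16 -0.28 -0.15] F [-0.5 -0.7 -0.3] j [-43.  38.  73.  26. 104. -53.] open 0.6 0.0
(np.float64(0.04786), np.float64(3.3551447220463497e-06))
```

View pics/c6.png

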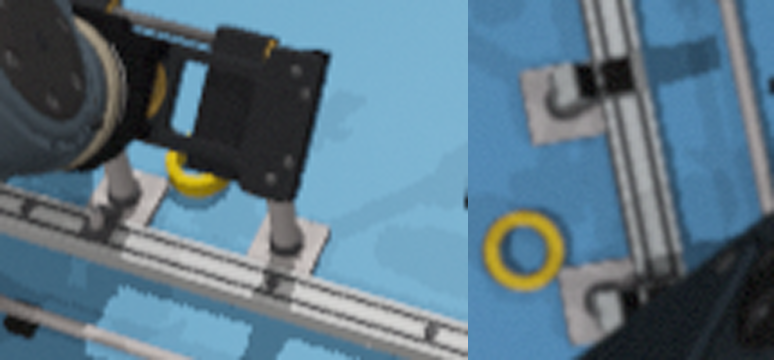

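The rest stands against the rail, its foot at crop (525–605, 62–142). I'll compare its outer edge numerically with the clamped foot's edge.

```bash
python3 - <<'E'
from h import *
import pickle
a,_=pickle.load(open('c0.pkl','rb'));t=viewer.capture('top')
n=np.array([-.154,.98808,0]);u=np.array([.98808,.154,0]);l=np.array([.5726,-.1438,0])
def E(c,rows,x0,x1,z,rev=False):
    b=c['color'].astype(float);b=b[:,:,2]-b[:,:,0];o=[]
    for v in rows:
        r=b[v,x0:x1];k=np.argmax(r<47);x=x0+k-1+(r[k-1]-47)/(r[k-1]-r[k]);q=onz(c,(x,v),z)-l;o.append((q@u,q@n))
    o=np.array(o);pf=np.polyfit(o[:,0],o[:,1],1);print(o[:,1].round(4),'slope deg',np.degrees(np.arctan(pf[0])))
E(t,range(203,217,2),305,330,.012)
E(a,range(257,274,2),318,345,.012)
E(t,range(257,270,2),318,345,.012)
E(t,range(160,196,4),320,350,.022);E(t,range(224,250,3),330,360,.022)
E
python3 fe.py
```

```text
[0.0477 0.048  0.0477 0.0481 0.0478 0.0478 0.0481] slope deg -0.2915772679196425
[0.0655 0.0667 0.0481 0.0479 0.0479 0.0481 0.048  0.0481 0.0481] slope deg 23.59137748353635
[0.0655 0.0666 0.0479 0.0477 0.0477 0.048  0.0478] slope deg 32.91356710200096
[ 0.0003  0.      0.0002  0.0001  0.      0.     -0.     -0.0001  0.0001] slope deg 0.135150058292956
[ 0.0002 -0.0001  0.0004  0.0001  0.0001  0.0001  0.0003  0.0003  0.0001] slope deg -0.08690730111073709
(np.float64(0.04787), np.float64(1.0610682966348737e-06))
[ 0.545838   -0.18073375  0.26986177] [ 0.6 -0.   0.5] [-0.39 -0.2  -0.01]
```

Both foot edges sit at n≈0.048 and run parallel to the rail, so the rest is flush. The gripper is clear, so I'll hand in.

```bash
python3 -c "
from rig import ticket
print(ticket.hand_in())"
```

```text
the job is handed in; nothing more can be done
None
```

The fallen V-rest now stands flush against the rail between the clamped rest and the camera, its groove in line, and the job is handed in; its foot hovered about 1.5 mm early in the lift before I set it back down, and no bystander was seen to move.

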